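# Pack three hexagon sleeves tight in the packing tray

## Task

Pack the three hexagon sleeves upright in the tray as a tight honeycomb: stand two side by side along the back wall, flat face to flat face with a corner of each at the back wall, and press the tray's gate against them with a firm finger push (about 10 N, never as much as 40 N) until the row is tight against the left wall. Then push the third sleeve into the valley in front of the two until its flats touch both, gently enough that the row does not come apart; leave the gate closed on the row and the other parts on the bench where they are.

Things in the scene. Friction and masses are not known exactly. Their poses are not given: they have to be found in the camera images.
- tray: open tray (aluminium walls, grey floor) fixed to the bench, 116 x 153 mm. Origin on the bench; x to the back wall, y to the left wall, z up. Floor 4 mm up. Inner faces: back wall x = +50 mm, left wall y = +70 mm (both 18 mm high, 8 thick), front lip x = -50 mm (10 mm high); right side open for the gate. In the finished pack the sleeve centres are at about x, y = (32.7, 55), (32.7, 25), (6.7, 40) mm
- gate (a joint): dark steel gate, a bar 97 mm long across the tray and 17.5 mm high over the bench, sliding in the tray along its +y towards the left wall; 0 m = fully open, stop at 0.08 m. Its flat pressing face is at tray y = -55 mm + value, so it bears on a tight row of two at about 0.065 m. It slides with about 6 N of dry friction and stays where it is left
- gate_tab (a point): centre of the outer (-y) face of the gate's upright tab, where it is pushed, 32 mm above the bench; axes as the tray's, the tab face square to y. The tab is 34 mm wide (x), 12 mm thick (y) and its top is 47 mm above the bench; it can be pushed to +y or pinched from above. It stands at tray x = +15 mm and 53 mm behind the gate's pressing face
- sleeve1_mid (a point): grey steel hexagon sleeve with a through bore, standing on end: 30 mm across flats, 34.6 across corners, 42 tall, 0.13 to 0.27 kg; the three are alike. This point: its centre, 21 mm above its foot; z up, x square to a flat (flats every 60 degrees). Friction about 0.6: pushed straight at the valley between two others it may stick on the first that it touches and leave a gap at the other
- sleeve2_mid (a point): grey steel hexagon sleeve with a through bore, standing on end: 30 mm across flats, 34.6 across corners, 42 tall, 0.13 to 0.27 kg; the three are alike. This point: its centre, 21 mm above its foot; z up, x square to a flat (flats every 60 degrees). Friction about 0.6: pushed straight at the valley between two others it may stick on the first that it touches and leave a gap at the other
- sleeve3_mid (a point): grey steel hexagon sleeve with a through bore, standing on end: 30 mm across flats, 34.6 across corners, 42 tall, 0.13 to 0.27 kg; the three are alike. This point: its centre, 21 mm above its foot; z up, x square to a flat (flats every 60 degrees). Friction about 0.6: pushed straight at the valley between two others it may stick on the first that it touches and leave a gap at the other
- pin: bystander: round piston pin standing, 26 mm dia, 60 mm high; origin under its centre. Not to be moved
- spring: bystander: dark valve spring standing, 31 mm dia, 45 mm high; origin under its centre. Not to be moved
- gear: bystander: dark small gear lying, 60 mm dia, 16 mm high; origin under its centre. Not to be moved
- plug: bystander: cup-shaped round core plug lying, 54 mm dia, 20 mm high; origin under its centre. Not to be moved
- bolt: bystander: rusty hex bolt standing on its 23 mm head, 59 mm high; origin under its centre. Not to be moved
- injector_a: bystander: injector lying, 104 mm long, 24 mm high; origin under its centre. Not to be moved
Things that resemble listed ones, but are neither listed nor needed, are in the scene too. Leave any orange or pink look-alike of the part that bears sleeve2_mid alone.

How it is judged:
On the way:
1. two sleeves stand upright side by side along the back wall of the tray and the gate is pressed against them (at least 3 N reaches a sleeve) (((x of each of sleeve1_mid, sleeve2_mid in the frame of tray above 0.029 m and horizontal distance between sleeve1_mid and sleeve2_mid below 0.0315 m) or (x of each of sleeve1_mid, sleeve3_mid in the frame of tray above 0.029 m and horizontal distance between sleeve1_mid and sleeve3_mid below 0.0315 m) or (x of each of sleeve2_mid, sleeve3_mid in the frame of tray above 0.029 m and horizontal distance between sleeve2_mid and sleeve3_mid below 0.0315 m)) and (contact force between gate and sleeve1 above 3 N or contact force between gate and sleeve2 above 3 N or contact force between gate and sleeve3 above 3 N)), for 0.1 s.
At the end, for the whole second after the job is handed in: all three sleeves stand upright (within 3 degrees) on the tray floor, at rest, each pair of centres less than 31.5 mm apart (flats within 1.5 mm of touching); two of them have their corner within 3.7 mm of the back wall; the gate is closed on the row (joint over 0.0615 m) (horizontal distance between sleeve1_mid and sleeve2_mid below 0.0315 m and horizontal distance between each of sleeve1_mid, sleeve2_mid and sleeve3_mid below 0.0315 m and angle between each of sleeve1_mid, sleeve2_mid, sleeve3_mid's own z axis and vertical below 0.05 rad and z of each of sleeve1_mid, sleeve2_mid, sleeve3_mid in the frame of tray below 0.028 m and ((x of each of sleeve1_mid, sleeve2_mid in the frame of tray above 0.029 m and horizontal distance between sleeve1_mid and sleeve2_mid below 0.0315 m) or (x of each of sleeve1_mid, sleeve3_mid in the frame of tray above 0.029 m and horizontal distance between sleeve1_mid and sleeve3_mid below 0.0315 m) or (x of each of sleeve2_mid, sleeve3_mid in the frame of tray above 0.029 m and horizontal distance between sleeve2_mid and sleeve3_mid below 0.0315 m)) and value of joint gate above 0.0615 m and linear speed of each of sleeve1, sleeve2, sleeve3 below 0.01 m/s).
It fails at once if the gate squeezes a sleeve with more than 40 N (contact force between gate and sleeve1 above 40 N or contact force between gate and sleeve2 above 40 N or contact force between gate and sleeve3 above 40 N).
It fails at once if a bystander part is moved more than 25 mm (distance of any of spring, pin, plug, gear, bolt, injector_a from where it was at the start of the episode above 0.025 m).
It also fails if it takes over 69 s, if anything falls off the work surface, if the arm or the gripper's body presses on something with over 40 N, if the wrist force passes 120 N, or if a joint passes its speed limit or range.

## Robot

A 6-joint arm with a two-finger parallel gripper is mounted at the origin on a cart in front of the work surface, level with it; the furniture and walls round the work are solid. World frame = base frame: x ahead of the robot, y to its left, z up, the work surface at z = 0. Lengths are in m, angles in rad, forces in N, time in s.
With the tool pointing down it reaches from about 0.25 to 0.725 m from the base axis. Payload 9.7 kg.
Tool frame: the origin (TCP) lies between the finger pads; the fingertips stand 17 mm ahead of it and the grasp point (between the pads) lies 2 mm behind it (bot.tips_ahead is the distance from the TCP to the fingertips, in m); z points along the fingers, y is the direction in which the jaws open and shut (so a half turn about z gives the same grasp; the last joint's range is limited). The gripper opens to 85 mm and grips with 20 to 120 N. Pads are 22 mm wide; open, the fingers measure 114 mm over their backs; the gripper's body (76 mm by 85 mm) begins 54 mm behind the grasp point. The pads swing forward as they close: fully open they stand 13 mm farther back than shut.
Start: joints at [1.166, 0.087, 0.176, 1.66, 0, 1.571], TCP at [0.217, 0.506, 0.248] pointing down, gripper open.
Joint ranges: [-3.13, 3.13], [-0.85, 1.81], [-1.15, 1.24], [-2.2, 2.28], [-1.44, 1.52], [-3.14, 3.14]. Speed limits (rad/s): [2.22, 2.22, 2.57, 3.14, 3.14, 3.14].

## Interface

Orientations are given as a unit quaternion [w, x, y, z].
In Python, from bench import bot gives the robot as it stands.
- The arm moves only by the tool send_rows, never from a script. Its argument "deltas" is a list that holds one entry, the list of rows, each a list of 4 numbers: the shift along the tool's x, y, z in mm, then the turn about the tool's z in degrees. In form: [[[x, y, z, twist], ...]]. A call has 1 to 10 rows; each row is the pose to reach, as a shift and turn from the pose commanded when the call began, along the tool's axes at that moment; what a row does not reach only later rows make up. A row lasts 1/10 s, in which the tool goes at most 50 mm and 8.59 degrees, less where a joint would pass 70% of its speed; a pose out of reach is approached as far as the arm can. A call with a gripper value outside its range is refused whole. "jaw" is the closure in counts, from 0 (fully open) to 255 (shut), set as the call begins (left out, the last holds). The fingers move at their own pace and stop on an object; "force" is the grip in N (left out, the last holds). Time passes only in rows, so rows that repeat a pose let the fingers close. It gives the time, the measured TCP pose, the force and the opening at its end, in the units of the state.
- bot.get_state(): the state, without advancing time (a new reading comes with each control period).
- bot.grab_frame(name): name is "scene" or "top" or "wrist"; returns a dict with "img" (420x560x3 uint8, red, green, blue), "fov_y" (degrees; the focal length in pixels is half the picture's height over the tangent of half this angle, whatever the lens; pixels are square), "cx", "cy" (the principal point, pixels), "k1" (the pictures are not rectified: a ray, as slopes to the right and down, at radius r is drawn at 1 + k1 r^2 times it, then the intrinsics apply), "position" and "rotation" of the camera in the world; the wrist camera has in their place "hand_eye" (4x4, takes a point from camera to tool coordinates, whose origin is the TCP and whose axes are the flange's). Camera axes: x right, y down, z forward; pixel columns grow to the right and rows downward; lengths in m; the calibration is good to about 2 mm. A picture is of the moment at which its call begins: read the wrist's pose just before it. There is no depth.
- bot.close_job(): hands the job in, once; it reports no verdict.
The state is a dict: "clock": time; "joint_positions": joint angles; "dq": joint speeds; "joint_efforts": joint torques, N m; "position": TCP position; "ee_rot": TCP orientation; "wrist_force": force on the tool from outside, world axes, zero at the start; "wrist_torque": the same for the moment, N m; "width": finger opening in m.
Only numpy, scipy, OpenCV 4.12 (cv2) and the standard library are available. Lean on these libraries where they do the work, as an engineer would, in place of code of your own. Each camera call takes 0.05 s, during which the arm holds its last target. There are 200 camera calls.

## Working session

There is one attempt and no reset: what is moved stays moved. The work goes in short steps, Python scripts to look and compute and a tool call to move; the robot and the scene stay as the last step left them, time stands still between calls to the robot, and variables do not carry over. Pictures are saved under pics/ and viewed, about 8 in all and at most 12, crops included, and the job is handed in when it is done.

Besides the shell and the picture viewer there is one more tool, called after "Call:" as name(argument=value, ...) on one line, values as JSON. send_rows: Moves the arm, as the interface text tells. Its arguments: {"type":"object","properties":{"deltas":{"type":"array"},"jaw":{"type":"number"},"force":{"type":"number"}},"required":["deltas"]}

```bash
ls; mkdir -p pics
cat > h.py <<'E'
import numpy as np, cv2
from bench import bot
def save(n,f,crop=None,s=1):
    im=f["img"]
    if crop: x0,y0,x1,y1=crop; im=im[y0:y1,x0:x1]
    im=cv2.resize(im,None,fx=s,fy=s,interpolation=cv2.INTER_CUBIC)
    cv2.imwrite(n,im[:,:,::-1])
def q2R(q):
    from scipy.spatial.transform import Rotation as R
    return R.from_quat([q[1],q[2],q[3],q[0]]).as_matrix()
def campose(f,st=None):
    if "hand_eye" in f:
        H=np.array(f["hand_eye"]); R=q2R(st["ee_rot"]); return np.array(st["position"])+R@H[:3,3], R@H[:3,:3]
    r=np.array(f["rotation"]); 
    return np.array(f["position"]), (r if r.shape==(3,3) else q2R(r))
def K(f):
    fl=210/np.tan(np.radians(f["fov_y"])/2); return np.array([[fl,0,f["cx"]],[0,fl,f["cy"]],[0,0,1.]]),np.array([f["k1"],0,0,0,0.])
def plane(f,px,z,st=None):
    p,R=campose(f,st);k,d=K(f)
    u=cv2.undistortPoints(np.array(px,float).reshape(-1,1,2),k,d)[:,0]
    r=np.c_[u,np.ones(len(u))]@R.T
    return p+r*((z-p[2])/r[:,2])[:,None]
def proj(f,P,st=None):
    p,R=campose(f,st);k,d=K(f)
    c=(np.array(P,float).reshape(-1,3)-p)@R
    return cv2.projectPoints(c,np.zeros(3),np.zeros(3),k,d)[0][:,0]
E
python3 - <<'E'
from h import *
import pickle
print(bot.get_state())
fs={}
for n in("scene","top"):
    f=bot.grab_frame(n);fs[n]=f
    print({k:v for k,v in f.items() if k!="img"})
pickle.dump(fs,open("f0.pkl","wb"))
im=np.hstack([f["img"] for f in fs.values()])
save("pics/top0.png",fs["top"],None,1.42)
save("pics/scene0.png",fs["scene"],None,1.42)
E
```

```text
pics
{'clock': 0.0, 'joint_positions': array([ 1.16595455e+00,  8.74501431e-02,  1.75119984e-01,  1.65983212e+00,
       -1.72072407e-06,  1.57085657e+00]), 'dq': array([ 0.00101881,  0.00035715, -0.00062573, -0.00028639,  0.00064503,
       -0.00024146]), 'joint_efforts': array([ 2.38837119e-04, -5.20383918e+01,  4.64801002e+01,  1.64500420e-02,
       -7.55460292e-05, -9.87996202e-06]), 'position': array([0.21654195, 0.50533316, 0.24758127]), 'ee_rot': array([-1.36443208e-04,  2.01070841e-01,  9.79576465e-01, -6.69207249e-04]), 'wrist_force': array([-0.32425828, -0.30412393,  0.15361418]), 'wrist_torque': array([ 0.05751204,  0.02970177, -0.03297616]), 'width': 0.0853910759815717}
{'fov_y': 47.97465899444569, 'cx': 272.0225174863065, 'cy': 216.59371459226577, 'k1': -0.07312690382267001, 'position': array([ 0.14824897, -0.67631284,  0.94890056]), 'rotation': array([-0.33992991,  0.90438609, -0.23839851,  0.0984866 ])}
{'fov_y': 51.407050143362845, 'cx': 283.4285502340757, 'cy': 199.981155170985, 'k1': 0.03216344831349351, 'position': array([0.30243056, 0.00254528, 1.19781061]), 'rotation': array([ 0.07066537, -0.70128628,  0.70680811, -0.06021836])}
```

View pics/top0.png

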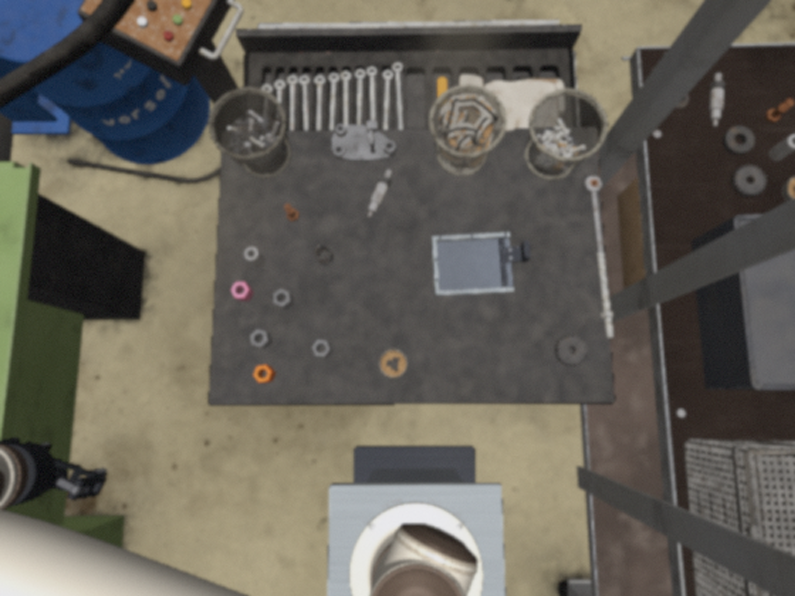

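View pics/scene0.png

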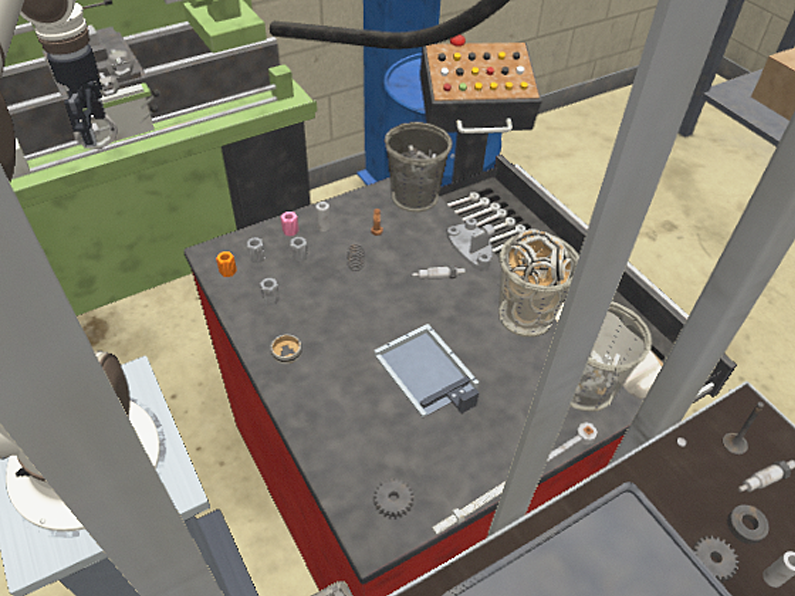

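The candidates for the sleeves, in top-picture pixels:
- **Grey hexagons:** (282,297), (260,338) and (321,348). I choose these three.
- **Pink look-alike:** (240,290).
- **Orange look-alike:** (263,374).
- **Round bright pin:** (251,254).

The tray is at (433..516, 233..295), with the gate open on the right.

Run:
```python
from h import *
import pickle
fs=pickle.load(open("f0.pkl","rb"));t=fs["top"];s=fs["scene"]
P=np.array([(282,297),(260,338),(321,348),(251,254),(240,290),(263,374)])/1.42
print("top",plane(t,P,.042).round(3)[:,:2].tolist())
S=np.array([(299,243),(255,243),(268,285),(322,208),(290,216),(226,257)])/1.42
print("scene",plane(s,S,.042).round(3)[:,:2].tolist())
C=np.array([(433,236),(511,233),(516,291),(437,295)])/1.42
c=plane(t,C,.018);print(c.round(3).tolist(), c.mean(0),[np.linalg.norm(c[i]-c[i-1]).round(3) for i in range(4)])
st=bot.get_state();print(q2R(st["ee_rot"]).round(3), np.array(bot.grab_frame("wrist")["hand_eye"]).round(3))
a=cv2.resize(t["img"][140:290,130:400],None,fx=2.9,fy=2.9,interpolation=cv2.INTER_CUBIC)
cv2.imwrite("pics/c.png",a[:,:,::-1])
```

```text
top [[0.496, 0.247], [0.419, 0.286], [0.399, 0.172], [0.58, 0.309], [0.51, 0.328], [0.352, 0.278]]
scene [[0.494, 0.242], [0.418, 0.284], [0.396, 0.166], [0.581, 0.315], [0.512, 0.324], [0.354, 0.275]]
[[0.619, -0.041, 0.018], [0.623, -0.194, 0.018], [0.508, -0.199, 0.018], [0.501, -0.047, 0.018]] [ 0.56298097 -0.12043987  0.018     ] [np.float64(0.118), np.float64(0.153), np.float64(0.116), np.float64(0.152)]
[[-0.919  0.394 -0.   ]
 [ 0.394  0.919 -0.001]
 [-0.    -0.001 -1.   ]] [[ 0.    -0.946 -0.323  0.083]
 [ 1.     0.     0.001 -0.001]
 [-0.001 -0.323  0.946 -0.125]
 [ 0.     0.     0.     1.   ]]
```

View pics/c.png

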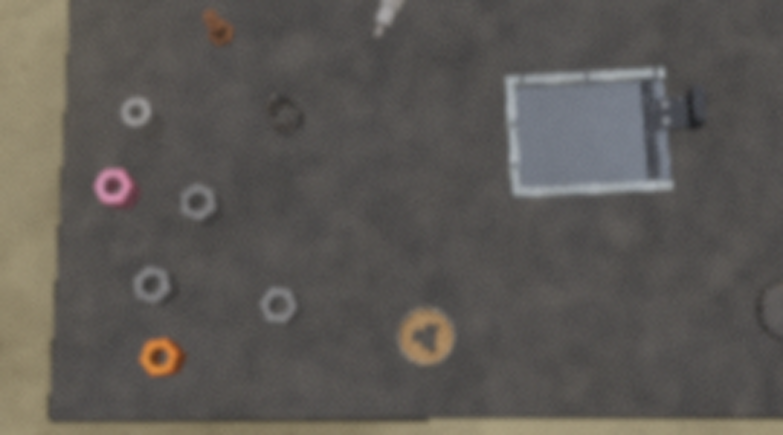

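The crop shows three grey hexagon sleeves at (198,202), (152,285) and (278,305). They are distinct from the pink and orange look-alikes and the round pin. The heights and tray sizes agree across views, so I'll hover over the group.

Call:
send_rows(deltas=[[[-311,-160,0,-23],[-311,-160,0,-23],[-311,-160,0,-23],[-311,-160,0,-23],[-311,-160,0,-23],[-311,-160,0,-23],[-311,-160,0,-23],[-311,-160,0,-23],[-311,-160,0,-23],[-311,-160,0,-23]]])

```text
clock: 1.15
position: [0.439, 0.2365, 0.2481]
ee_rot: [-0.0, 0.002, 1.0, 0.0]
wrist_force: [-0.5, -0.3, 1.0]
width: 0.0853
```

```bash
cat >> h.py <<'E'
def hexes(f,st,z=.046,lo=60):
    "grey blobs: (centre, flat-normal angle mod 60 deg, area) by top-ring contours"
    im=f["img"]; g=cv2.GaussianBlur(im,(3,3),0); hsv=cv2.cvtColor(g,cv2.COLOR_RGB2HSV)
    m=((hsv[...,2]>lo)&(hsv[...,1]<60)).astype(np.uint8)*255
    return m
def where(st):
    R=q2R(st["ee_rot"]); return np.array(st["position"]).round(4),np.degrees(np.arctan2(R[1,0],R[0,0])).round(2)
E
python3 - <<'E'
from h import *
import pickle
st=bot.get_state();f=bot.grab_frame("wrist");pickle.dump((f,st),open("w1.pkl","wb"))
print(where(st),f["fov_y"],st["clock"])
save("pics/w1.png",f,None,1.42)
print(proj(f,[(.496,.247,.042),(.419,.286,.042),(.399,.17,.042)],st))
E
```

```text
(array([0.439 , 0.2365, 0.2481]), np.float64(179.81)) 65.72323128628875 1.15
[[283.96854212 236.00643873]
 [322.48025307 166.67014949]
 [208.27542415 147.39962045]]
```

View pics/w1.png

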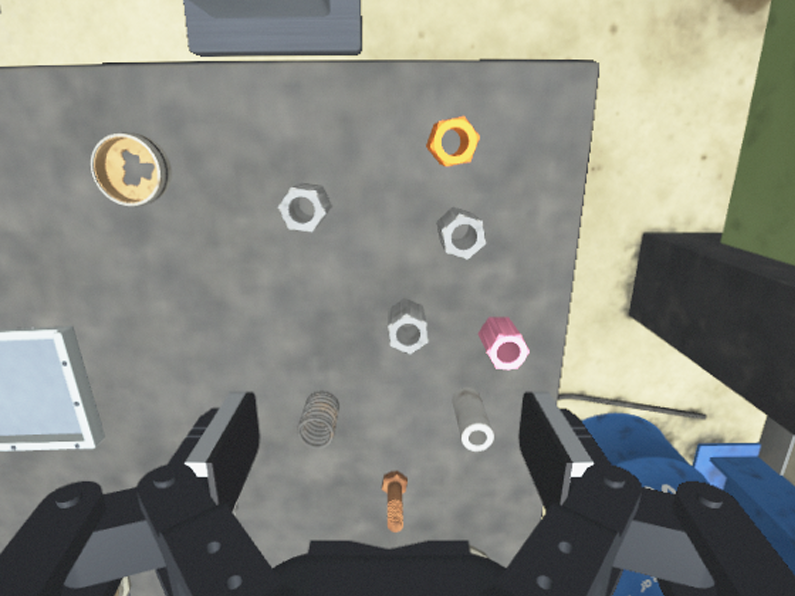

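The wrist view is sharp. The grey sleeve tops are at (303,208), (463,235) and (408,333). I'll measure their centres and yaws from the bright top faces.

```bash
cat >> h.py <<'E'
def sleeve_at(f,st,guess,z=.042,thr=None,rad=.026):
    """centre and flat-normal angle (deg mod 60) of the hexagon top near world guess"""
    k=proj(f,[[*guess,z]],st)[0]
    s=np.abs(proj(f,[[guess[0],guess[1]+rad,z]],st)[0]-k).max()
    yy,xx=np.mgrid[:420,:560]; roi=np.hypot(xx-k[0],yy-k[1])<s
    g=cv2.cvtColor(f["img"],cv2.COLOR_RGB2GRAY)
    t=thr or cv2.threshold(g[roi].reshape(-1,1),0,255,cv2.THRESH_OTSU)[0]
    m=((g>t)&roi).astype(np.uint8)
    cs=cv2.findContours(m,cv2.RETR_EXTERNAL,cv2.CHAIN_APPROX_NONE)[0]
    c=max(cs,key=cv2.contourArea); h=cv2.convexHull(c)
    w=plane(f,h[:,0],z,st)[:,:2]
    poly=w[cv2.convexHull((w*1e5).astype(np.int32),returnPoints=False)[:,0]]
    M=cv2.moments((poly*1e6).astype(np.float32).reshape(-1,1,2)); c0=np.array([M["m10"],M["m01"]])/M["m00"]/1e6
    p=np.vstack([poly,poly[:1]]); d=np.diff(p,axis=0); L=np.hypot(*d.T)
    n=np.arctan2(-d[:,0],d[:,1])   # edge normals
    a=np.degrees(np.angle(np.sum(L*np.exp(6j*n))))/6
    u=np.array([np.cos(np.radians(a+60*np.arange(3))),np.sin(np.radians(a+60*np.arange(3)))])
    q=poly@u; return c0.round(4),round(a,1),np.ptp(q,axis=0).round(4),t
E
python3 - <<'E'
from h import *
import pickle
f,st=pickle.load(open("w1.pkl","rb"))
for p in [(303,208),(463,235),(408,333)]:
    g=plane(f,[np.array(p)/1.42],.042,st)[0,:2]
    for thr in (None,170,200): print(sleeve_at(f,st,g,thr=thr))
E
```

```text
(array([0.399 , 0.1739]), np.float64(-7.1), array([0.0294, 0.0298, 0.0298]), 174.0)
(array([0.3991, 0.1739]), np.float64(-7.7), array([0.0295, 0.0298, 0.0302]), 170)
(array([0.399 , 0.1738]), np.float64(-8.1), array([0.029 , 0.0289, 0.0292]), 200)
(array([0.4189, 0.29  ]), np.float64(-17.3), array([0.0297, 0.0292, 0.0293]), 174.0)
(array([0.4188, 0.2899]), np.float64(-17.9), array([0.0299, 0.0297, 0.0293]), 170)
(array([0.4187, 0.2899]), np.float64(-16.9), array([0.0289, 0.0289, 0.0289]), 200)
(array([0.495 , 0.2503]), np.float64(-24.4), array([0.0295, 0.03  , 0.0301]), 172.0)
(array([0.495 , 0.2502]), np.float64(-24.4), array([0.0295, 0.0303, 0.0301]), 170)
(array([0.4949, 0.2503]), np.float64(-24.7), array([0.0287, 0.029 , 0.0283]), 200)
```

Call:
send_rows(deltas=[[[40,-62.5,100,-22.5],[40,-62.5,140,-22.5],[40,-62.5,140,-22.5],[40,-62.5,140,-22.5],[40,-62.5,180,-22.5],[40,-62.5,215,-22.5],[40,-62.5,215,-22.5],[40,-62.5,215,-22.5]]], jaw=90, force=30)

```text
clock: 2.0
position: [0.3999, 0.1748, 0.0353]
ee_rot: [0.001, -0.193, 0.981, 0.0]
wrist_force: [0.5, -1.1, -1.1]
width: 0.0552
```

Call:
send_rows(deltas=[[[0,0,0,0],[0,0,0,0],[0,0,0,0],[0,0,0,0],[0,0,0,0]]], jaw=255, force=30)

```text
clock: 2.5
position: [0.4006, 0.1745, 0.0358]
ee_rot: [0.002, -0.193, 0.981, 0.001]
wrist_force: [-0.9, 1.5, 7.3]
width: 0.0297
```

Call:
send_rows(deltas=[[[0,0,-50,0],[0,-30,-90,5],[12,-292,-215,20],[12,-292,-215,20],[12,-292,-215,20],[12,-292,-215,20],[12,-292,-215,20],[12,-292,-215,20],[12,-292,-215,20],[12,-292,-215,20]]])

```text
clock: 3.5
position: [0.4992, -0.1018, 0.2491]
ee_rot: [0.0, -0.019, 1.0, 0.0]
wrist_force: [-0.5, 0.6, -2.4]
width: 0.0297
```

Run:
```python
from h import *
import pickle
st=bot.get_state();f=bot.grab_frame("wrist");pickle.dump((f,st),open("w2.pkl","wb"))
print(where(st),st["width"],st["wrist_force"])
save("pics/w2.png",f,None,1.42)
```

```text
(array([ 0.4992, -0.1018,  0.2491]), np.float64(-177.82)) 0.029659570753309893 [-0.45385593  0.60094411 -2.36961279]
```

View pics/w2.png

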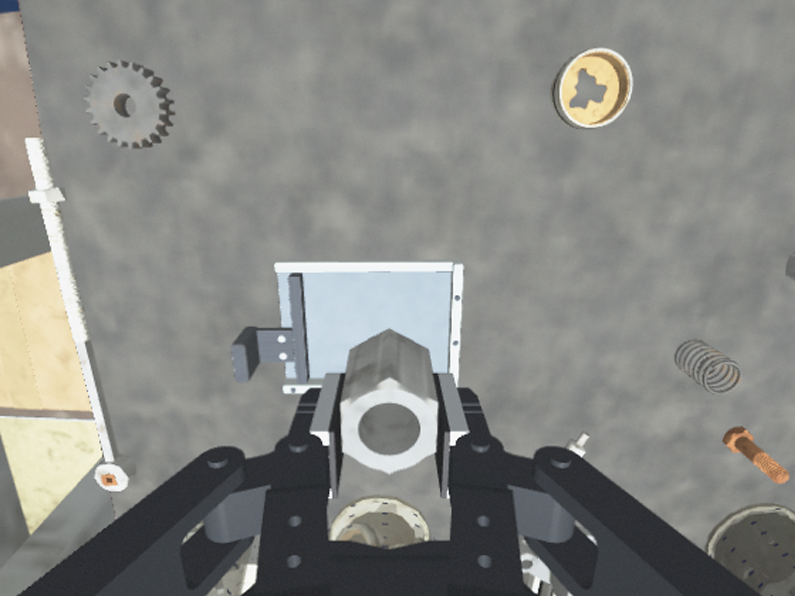

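The view shows the tray's lip at y≈268 (x 277..460), the left wall at x≈458, the open gate bar at x≈297 and its tab at (245,355). The sleeve is held upright. I'll fit the lip and wall edges.

Run:
```python
from h import *
import pickle
f,st=pickle.load(open("w2.pkl","rb"))
g=cv2.cvtColor(f["img"],cv2.COLOR_RGB2GRAY).astype(float)
print(g[180:200,270].astype(int)); print(g[215,308:335].astype(int)); print(g[215,195:222].astype(int)); print(g[240,155:185].astype(int)); 
def sub(line,lo,hi,sign):
    d=np.diff(line[lo:hi])*sign; i=d.argmax(); w=np.clip(d[max(0,i-1):i+2],0,None); return lo+.5+max(0,i-1)+(w*np.arange(len(w))).sum()/w.sum()
lip=[(c,sub(g[:,c],187,197,-1)) for c in range(225,305,4)]
wal=[(sub(g[r],320,332,-1),r) for r in range(195,250,4)]
gate=[(sub(g[r],210,222,1),r) for r in range(200,255,4)]
L=plane(f,lip,.010,st);W=plane(f,wal,.018,st);G=plane(f,gate,.0175,st)
for n,Q in(("lip",L),("wall",W),("gate",G)):
    v=cv2.fitLine(Q[:,:2].astype(np.float32),cv2.DIST_HUBER,0,1e-4,1e-4).ravel(); print(n,v[2:].round(4),np.degrees(np.arctan2(v[1],v[0])).round(2), np.abs((Q[:,:2]-v[2:])@[v[1],-v[0]]).max().round(4))
```

```text
[139 139 142 148 181 246 246 246 245 245 243 189 211 211 211 211 212 212
 211 211]
[211 211 211 212 211 212 211 210 193 137 210 244 245 246 246 246 245 177
 150 148 148 147 145 144 144 145 143]
[140 141 200 212 212 214 215 213 214 172 138 134 133 136 135 134 133 113
  73 129 204 213 213 213 212 214 211]
[135 134 137 137 141 140 140 142 139 122  85  73  73  74  72  73  71  69
  68  64  63  64  63  61  62  62 100 127 133 130]
lip [ 0.514  -0.1045] -87.4 0.0006
wall [ 0.5521 -0.041 ] 2.41 0.0005
gate [ 0.5555 -0.1694] 2.45 0.0002
```

Call:
send_rows(deltas=[[[-50,15,0,0],[-96,29,0,-0.25],[-96,29,50,-0.25],[-96,29,100,-0.25],[-96,29,150,-0.25],[-96,29,180,-0.25],[-96,29,200,-0.25],[-96,29,200,-0.25],[-96,29,200,-0.25]]])

```text
clock: 4.45
position: [0.5935, -0.0672, 0.0489]
ee_rot: [-0.0, -0.023, 1.0, 0.0]
wrist_force: [-0.2, -0.3, -1.0]
width: 0.0296
```

Call:
send_rows(deltas=[[[0,0,3,0],[0,0,6,0],[0,0,8,0],[0,0,8,0]]])

```text
clock: 4.85
position: [0.5938, -0.0683, 0.0404]
ee_rot: [0.0, -0.022, 1.0, -0.0]
wrist_force: [-0.6, 0.3, -2.8]
width: 0.029
```

Call:
send_rows(deltas=[[[-1,0,0,0],[-2,0,0.5,0],[-3,0,0.5,0],[-3,0,0.5,0]]])

```text
clock: 5.25
position: [0.5969, -0.0681, 0.0399]
ee_rot: [0.0, -0.022, 1.0, -0.0]
wrist_force: [-0.4, 0.3, -0.5]
width: 0.0296
```

Call:
send_rows(deltas=[[[-1,0,0,0],[-1.5,0,0,0],[-1.5,0,0,0]]])

```text
clock: 5.55
position: [0.5975, -0.0681, 0.0399]
ee_rot: [-0.001, -0.022, 1.0, -0.0]
wrist_force: [-5.8, -0.3, 3.7]
width: 0.0295
```

Call:
send_rows(deltas=[[[0,0,0,0],[0,0,0,0],[0,0,0,0],[0,0,-15,0],[0,0,-50,0],[0,0,-100,0],[0,0,-130,0],[0,0,-130,0]]], jaw=145)

```text
clock: 6.35
position: [0.6002, -0.0682, 0.1766]
ee_rot: [0.005, -0.022, 1.0, -0.001]
wrist_force: [-0.5, 0.2, 0.2]
width: 0.0372
```

```bash
cat >> h.py <<'E'
O=np.array([.5646,-.1185]);Y=np.radians(2.43);TX=np.array([np.cos(Y),np.sin(Y)]);TY=np.array([-TX[1],TX[0]])
def tray(p): d=np.array(p)[:2]-O; return (d@TX).round(4),(d@TY).round(4)
def go(st,target,yaw):
    p,y=where(st); y=np.radians(y); d=np.array(target)-p
    tx=np.array([np.cos(y),np.sin(y)]);ty=np.array([np.sin(y),-np.cos(y)])
    print("from",p,np.degrees(y).round(1),"delta mm",(d[:2]@tx*1e3).round(1),(d[:2]@ty*1e3).round(1),(-d[2]*1e3).round(1),"twist",(-((yaw-np.degrees(y)+180)%360-180)).round(1),"width",round(st["width"],4))
E
python3 - <<'E'
from h import *
st=bot.get_state()
go(st,(.419,.2899,.170),90+102.7)
go(st,(.495,.2503,.170),90+95.6)
E
```

```text
from [ 0.6002 -0.0682  0.1766] -177.4 delta mm 165.0 365.8 6.6 twist -10.1 width 0.0372
from [ 0.6002 -0.0682  0.1766] -177.4 delta mm 90.9 322.9 6.6 twist -3.0 width 0.0372
```

Call:
send_rows(deltas=[[[91,323,6,-3],[91,323,6,-3],[91,323,6,-3],[91,323,6,-3],[91,323,6,-3],[91,323,6,-3],[91,323,6,-3],[91,323,6,-3],[91,323,6,-3]]], jaw=90)

```text
clock: 7.25
position: [0.4925, 0.2512, 0.1639]
ee_rot: [-0.0, -0.049, 0.999, -0.0]
wrist_force: [0.0, -0.1, 0.2]
width: 0.0555
```

Run:
```python
from h import *
st=bot.get_state();f=bot.grab_frame("wrist")
print(sleeve_at(f,st,(.495,.2503)))
go(st,(.495,.2503,.034),90+95.6)
```

```text
(array([0.495 , 0.2502]), np.float64(-23.9), array([0.0296, 0.0299, 0.0292]), 177.0)
from [0.4925 0.2512 0.1639] -174.3 delta mm -2.4 -1.1 129.9 twist 0.1 width 0.0555
```

Call:
send_rows(deltas=[[[-2.4,-1,50,0],[-2.4,-1,95,0],[-2.4,-1,120,0],[-2.4,-1,130,0],[-2.4,-1,130,0],[-2.4,-1,130,0]]])

```text
clock: 7.9
position: [0.4965, 0.2496, 0.0355]
ee_rot: [0.001, -0.048, 0.999, 0.0]
wrist_force: [0.0, -0.2, 0.9]
width: 0.0551
```

Call:
send_rows(deltas=[[[0,0,0,0],[0,0,0,0],[0,0,0,0],[0,0,0,0],[0,0,0,0]]], jaw=255)

```text
clock: 8.4
position: [0.4964, 0.2503, 0.0356]
ee_rot: [0.001, -0.049, 0.999, 0.0]
wrist_force: [-0.1, -1.8, 5.9]
width: 0.0292
```

Call:
send_rows(deltas=[[[0,0,-50,0],[0,0,-100,0],[0,0,-130,0],[0,0,-130,0]]])

```text
clock: 8.8
position: [0.4971, 0.2507, 0.1693]
ee_rot: [0.004, -0.049, 0.999, 0.002]
wrist_force: [0.2, 0.2, -2.2]
width: 0.0294
```

Run:
```python
from h import *
st=bot.get_state()
t=O+.030*TX-.008*TY; print(t)
go(st,(*t,.165),182.43)
```

```text
[ 0.59491221 -0.12522084]
from [0.4971 0.2507 0.1693] -174.4 delta mm -60.9 -383.6 4.3 twist 3.1 width 0.0294
```

Call:
send_rows(deltas=[[[-61,-384,4,3],[-61,-384,4,3],[-61,-384,4,3],[-61,-384,4,3],[-61,-384,4,3],[-61,-384,4,3],[-61,-384,4,3],[-61,-384,4,3],[-61,-384,4,3],[-61,-384,4,3]]])

```text
clock: 9.8
position: [0.5928, -0.1272, 0.1582]
ee_rot: [-0.001, -0.021, 1.0, 0.0]
wrist_force: [0.0, 0.7, -1.8]
width: 0.0292
```

Run:
```python
from h import *
st=bot.get_state()
go(st,(*(O+.030*TX-.008*TY),.046),182.43)
```

```text
from [ 0.5928 -0.1272  0.1582] -177.6 delta mm -2.2 1.9 112.2 twist 0.0 width 0.0292
```

Call:
send_rows(deltas=[[[-2,2,40,0],[-2,2,80,0],[-2,2,105,0],[-2,2,112,0],[-2,2,116,0],[-2,2,119,0],[-2,2,119,0]]])

```text
clock: 10.5
position: [0.5959, -0.1242, 0.042]
ee_rot: [0.001, -0.022, 1.0, -0.0]
wrist_force: [0.2, -0.0, -2.4]
width: 0.0295
```

Call:
send_rows(deltas=[[[-1,0,0,0],[-2,0,0,0],[-3,0,0,0],[-3,0,0,0]]])

```text
clock: 10.9
position: [0.5984, -0.1243, 0.041]
ee_rot: [0.0, -0.022, 1.0, -0.0]
wrist_force: [-0.5, -0.4, -3.1]
width: 0.0294
```

Call:
send_rows(deltas=[[[-0.5,0,1.2,0],[-1,0,1.5,0],[-1.5,0,1.5,0],[-1.5,0,1.5,0]]])

```text
clock: 11.3
position: [0.5991, -0.1243, 0.0397]
ee_rot: [-0.001, -0.022, 1.0, -0.0]
wrist_force: [-5.6, 0.4, 5.0]
width: 0.0293
```

Call:
send_rows(deltas=[[[0,0,0,0],[0,0,0,0],[0,0,0,0],[0,0,-15,0],[0,0,-50,0],[30,-10,-100,0],[70,-25,-150,0],[75,-25,-160,0],[75,-25,-160,0],[75,-25,-160,0]]], jaw=145)

```text
clock: 12.3
position: [0.5262, -0.1528, 0.2011]
ee_rot: [0.002, -0.022, 1.0, -0.0]
wrist_force: [0.5, 0.1, -0.6]
width: 0.0368
```

Run:
```python
from h import *
import pickle
st=bot.get_state();f=bot.grab_frame("wrist");pickle.dump((f,st),open("w3.pkl","wb"))
print(where(st))
save("pics/w3.png",f,None,1.42)
```

```text
(array([ 0.5262, -0.1528,  0.2011]), np.float64(-177.48))
```

View pics/w3.png

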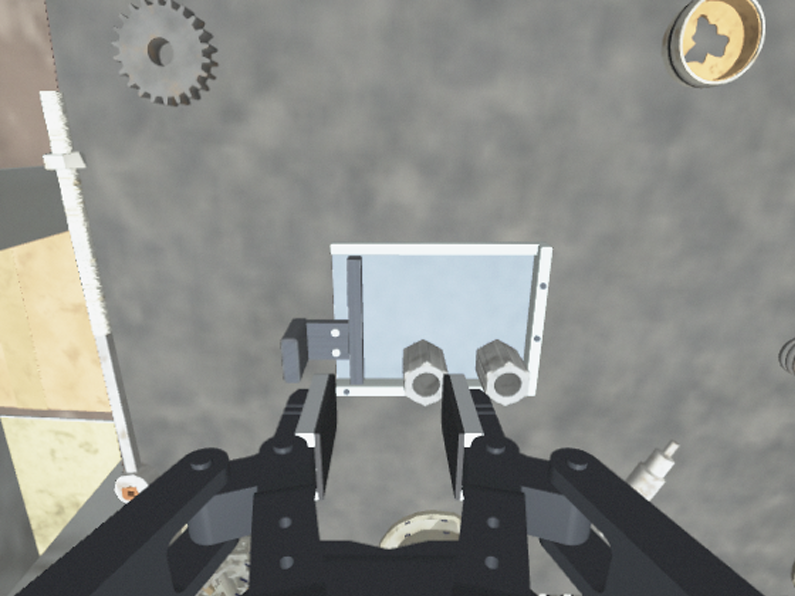

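The view shows both sleeves standing at the back wall, at (427,383) and (505,385), with the gate still open at x≈355. Next I'll push the gate tab with the fingers shut.

Run:
```python
from h import *
st=bot.get_state()
go(st,(*(O+.015*TX-.143*TY),.034),182.43)
f,s=__import__("pickle").load(open("w3.pkl","rb"))
print([tray(p) for p in plane(f,np.array([(283,345),(283,375),(300,320),(105,340)])/1.42,.047,s)])
for g in ((427,383),(505,385)):
    r=sleeve_at(f,s,plane(f,[np.array(g)/1.42],.046,s)[0,:2],z=.046); print(r,tray(r[0]))
```

```text
from [ 0.5261 -0.1525  0.1996] -177.4 delta mm -54.7 -110.8 165.6 twist 0.1 width 0.0372
[(np.float64(0.0029), np.float64(-0.1032)), (np.float64(0.0251), np.float64(-0.1048)), (np.float64(-0.0149), np.float64(-0.0908)), (np.float64(-0.0002), np.float64(-0.2219))]
(array([ 0.5937, -0.1238]), np.float64(-15.7), array([0.0439, 0.0317, 0.0511]), 164.0) (np.float64(0.0288), np.float64(-0.0065))
(array([ 0.5928, -0.0661]), np.float64(26.1), array([0.0313, 0.036 , 0.0389]), 169.0) (np.float64(0.0304), np.float64(0.0512))
```

Call:
send_rows(deltas=[[[-30,-45,0,0],[-55,-90,0,0],[-55,-111,0,0],[-55,-111,45,0],[-55,-111,90,0],[-55,-111,135,0],[-55,-111,160,0],[-55,-111,166,0],[-55,-111,166,0]]], jaw=255)

```text
clock: 13.25
position: [0.5853, -0.2603, 0.0318]
ee_rot: [-0.001, -0.023, 1.0, 0.001]
wrist_force: [0.3, 0.0, 1.0]
width: -0.0005
```

Call:
send_rows(deltas=[[[0,5,0,0],[0,10,0,0],[0,15,0,0],[0,18,0,0],[0,21,0,0],[0,24,0,0],[0,27,0,0],[0,30,0,0]]])

```text
clock: 14.05
position: [0.5846, -0.2319, 0.0336]
ee_rot: [0.0, -0.022, 1.0, -0.001]
wrist_force: [-0.3, -6.1, 0.6]
width: 0.0001
```

Call:
send_rows(deltas=[[[0,5,0,0],[0,10,0,0],[0,14,0,0],[0,18,0,0],[0,21,0,0],[0,24,0,0],[0,27,0,0],[0,30,0,0],[0,33,0,0],[0,36,0,0]]])

```text
clock: 15.05
position: [0.583, -0.1964, 0.0336]
ee_rot: [0.0, -0.022, 1.0, -0.001]
wrist_force: [1.0, -8.7, -0.5]
width: 0.0001
```

Call:
send_rows(deltas=[[[0,2,0,0],[0,4,0,0],[0,6,0,0],[0,8,0,0],[0,10,0,0],[0,12,0,0]]])

```text
clock: 15.65
position: [0.5825, -0.1844, 0.0336]
ee_rot: [0.0, -0.022, 1.0, -0.001]
wrist_force: [0.9, -8.7, -0.6]
width: 0.0
```

Call:
send_rows(deltas=[[[0,1.5,0,0],[0,3,0,0],[0,4,0,0],[0,5,0,0]]])

```text
clock: 16.05
position: [0.5823, -0.1796, 0.0336]
ee_rot: [0.0, -0.022, 1.0, -0.002]
wrist_force: [0.0, -9.6, -0.1]
width: -0.0001
```

Call:
send_rows(deltas=[[[0,0.7,0,0],[0,1.4,0,0],[0,2,0,0]]])

```text
clock: 16.35
position: [0.5822, -0.1777, 0.0336]
ee_rot: [0.0, -0.022, 1.0, -0.002]
wrist_force: [0.6, -9.5, -0.1]
width: -0.0002
```

Call:
send_rows(deltas=[[[0,0.7,0,0],[0,1.4,0,0],[0,2,0,0]]])

```text
clock: 16.65
position: [0.5821, -0.1757, 0.0336]
ee_rot: [0.0, -0.022, 1.0, -0.002]
wrist_force: [0.7, -9.6, -0.2]
width: 0.0
```

Call:
send_rows(deltas=[[[0,0.5,0,0],[0,1,0,0],[0,1,0,0]]])

```text
clock: 16.95
position: [0.5821, -0.1746, 0.0336]
ee_rot: [0.0, -0.022, 1.0, -0.002]
wrist_force: [0.6, -9.7, -0.9]
width: 0.0001
```

Call:
send_rows(deltas=[[[0,0.5,0,0],[0,1,0,0],[0,1,0,0]]])

```text
clock: 17.25
position: [0.582, -0.1736, 0.0336]
ee_rot: [0.0, -0.022, 1.0, -0.002]
wrist_force: [0.1, -9.0, -0.0]
width: -0.0002
```

Call:
send_rows(deltas=[[[0,0.5,0,0],[0,1,0,0],[0,1,0,0]]])

```text
clock: 17.55
position: [0.582, -0.1735, 0.0336]
ee_rot: [0.0, -0.021, 1.0, -0.002]
wrist_force: [1.0, -13.7, -0.6]
width: 0.0001
```

Call:
send_rows(deltas=[[[0,0.5,0,0],[0,1,0,0],[0,1,0,0]]])

```text
clock: 17.85
position: [0.582, -0.1734, 0.0337]
ee_rot: [0.0, -0.021, 1.0, -0.003]
wrist_force: [1.2, -18.2, -1.5]
width: -0.0004
```

Call:
send_rows(deltas=[[[0,0.5,0,0],[0,1,0,0],[0,1,0,0]]])

```text
clock: 18.15
position: [0.582, -0.1733, 0.0337]
ee_rot: [0.0, -0.021, 1.0, -0.004]
wrist_force: [1.4, -23.3, -3.2]
width: -0.0003
```

Call:
send_rows(deltas=[[[0,-2,0,0],[0,-5,0,0],[0,-15,0,0],[0,-25,0,0],[0,-25,-40,0],[0,-25,-80,0],[40,20,-130,0],[70,60,-160,0],[70,60,-160,0],[70,60,-160,0]]])

```text
clock: 19.15
position: [0.5085, -0.1108, 0.1974]
ee_rot: [0.003, -0.023, 1.0, -0.0]
wrist_force: [0.6, 0.2, 0.2]
width: 0.0002
```

Run:
```python
from h import *
import pickle
st=bot.get_state();f=bot.grab_frame("wrist");pickle.dump((f,st),open("w4.pkl","wb"))
print(where(st),st["clock"])
save("pics/w4.png",f,(120,120,520,420),2)
go(st,(.419,.2899,.17),90+102.7)
```

```text
(array([ 0.5085, -0.1108,  0.1974]), np.float64(-177.35)) 19.15
from [ 0.5085 -0.1108  0.1974] -177.4 delta mm 70.9 404.4 27.4 twist -10.0 width 0.0002
```

View pics/w4.png

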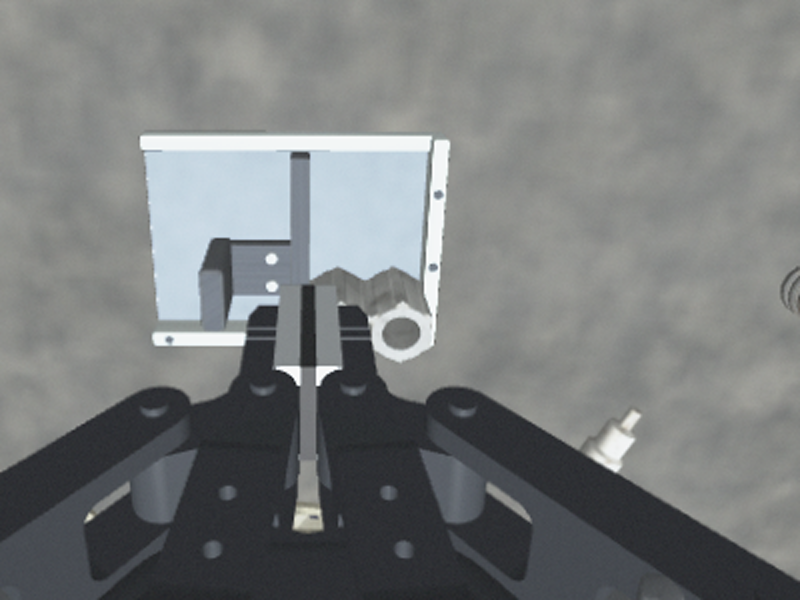

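The view shows the row tight: the gate bar is against the sleeves, and the left sleeve is at the left wall at (402,333). Now the third sleeve, gripped about 5 mm towards its front so the fingers clear the row.

Call:
send_rows(deltas=[[[76,403,27,-10],[76,403,27,-10],[76,403,27,-10],[76,403,27,-10],[76,403,27,-10],[76,403,27,-10],[76,403,27,-10],[76,403,27,-10],[76,403,27,-10],[76,403,27,-10]]], jaw=90)

```text
clock: 20.2
position: [0.415, 0.288, 0.1648]
ee_rot: [-0.001, -0.111, 0.994, -0.001]
wrist_force: [-0.2, -0.3, -0.0]
width: 0.0554
```

Run:
```python
from h import *
st=bot.get_state();f=bot.grab_frame("wrist")
print(sleeve_at(f,st,(.419,.2899)))
go(st,(.4141,.2888,.034),90+102.7)
```

```text
(array([0.4184, 0.29  ]), np.float64(-17.5), array([0.0296, 0.0299, 0.0294]), 177.0)
from [0.415  0.288  0.1648] -167.3 delta mm 0.7 1.0 130.8 twist 0.0 width 0.0554
```

Call:
send_rows(deltas=[[[1.5,1,50,0],[1.5,1,95,0],[1.5,1,120,0],[1.5,1,130,0],[1.5,1,130,0],[1.5,1,130,0]]])

```text
clock: 20.85
position: [0.4146, 0.2874, 0.0378]
ee_rot: [0.001, -0.109, 0.994, 0.0]
wrist_force: [0.3, -0.9, 0.3]
width: 0.055
```

Call:
send_rows(deltas=[[[0,0,0,0],[0,0,0,0],[0,0,0,0],[0,0,0,0],[0,0,0,0]]], jaw=255)

```text
clock: 21.35
position: [0.4144, 0.2882, 0.038]
ee_rot: [0.001, -0.109, 0.994, 0.0]
wrist_force: [-0.1, -1.4, 7.1]
width: 0.0292
```

Call:
send_rows(deltas=[[[0,0,-50,0],[0,0,-100,0],[0,0,-130,0],[0,0,-130,0]]])

```text
clock: 21.75
position: [0.415, 0.2888, 0.1716]
ee_rot: [0.003, -0.11, 0.994, 0.002]
wrist_force: [-0.9, 0.0, -1.6]
width: 0.0294
```

Run:
```python
from h import *
st=bot.get_state()
go(st,(*(O-.013*TX+.040*TY),.165),182.43)
```

```text
from [0.415  0.2888 0.1716] -167.4 delta mm -51.6 -388.4 6.6 twist 10.1 width 0.0294
```

Call:
send_rows(deltas=[[[-52,-388,6,10],[-52,-388,6,10],[-52,-388,6,10],[-52,-388,6,10],[-52,-388,6,10],[-52,-388,6,10],[-52,-388,6,10],[-52,-388,6,10],[-52,-388,6,10],[-52,-388,6,10]]])

```text
clock: 22.75
position: [0.5482, -0.0805, 0.1591]
ee_rot: [-0.001, -0.021, 1.0, 0.0]
wrist_force: [0.2, 0.6, -2.4]
width: 0.0295
```

Run:
```python
from h import *
import pickle
st=bot.get_state()
go(st,(*(O-.013*TX+.040*TY),.048),182.43)
f,s=pickle.load(open("w4.pkl","rb"))
print("A by ring",[tray(p) for p in plane(f,[(321,286.5)],.046,s)])
# gate face (bar/floor edge) and left wall inner edge in w4
print("gate edge z.0175",[tray(p) for p in plane(f,[(120+309/2,120+180/2)],.0175,s)],"wall in top",[tray(p) for p in plane(f,[(120+431/2,120+180/2)],.018,s)])
```

```text
from [ 0.5482 -0.0805  0.1591] -177.6 delta mm -1.8 1.3 111.1 twist 0.0 width 0.0295
A by ring [(np.float64(0.0323), np.float64(0.0558))]
gate edge z.0175 [(np.float64(-0.0367), np.float64(0.0101))] wall in top [(np.float64(-0.0372), np.float64(0.0703))]
```

Call:
send_rows(deltas=[[[-1.5,1,40,0],[-1.5,1,80,0],[-1.5,1,105,0],[-1.5,1,112,0],[-1.5,1,115,0],[-1.5,1,117,0],[-1.5,1,117,0]]])

```text
clock: 23.45
position: [0.5508, -0.0785, 0.0447]
ee_rot: [0.001, -0.023, 1.0, -0.0]
wrist_force: [-0.5, -0.7, -1.6]
width: 0.0294
```

Run:
```python
from h import *
st=bot.get_state();print(tray(st["position"]))
go(st,(*(O+.0000*TX+.040*TY),.042),182.43)
```

```text
(np.float64(-0.0121), np.float64(0.0405))
from [ 0.5508 -0.0785  0.0447] -177.4 delta mm -12.1 -0.6 2.7 twist 0.1 width 0.0294
```

Call:
send_rows(deltas=[[[-2,-0.5,2,0],[-4,-0.5,2,0],[-6,-0.5,2,0],[-8,-0.5,2,0],[-10,-0.5,2,0],[-11,-0.5,2,0],[-12,-0.5,2,0],[-12,-0.5,2,0]]])

```text
clock: 24.25
position: [0.5623, -0.0788, 0.0421]
ee_rot: [0.0, -0.022, 1.0, -0.0]
wrist_force: [-4.6, -0.5, 6.3]
width: 0.0294
```

Call:
send_rows(deltas=[[[-0.5,0,0.5,0],[-1,0,0.5,0],[-1,0,0.5,0]]])

```text
clock: 24.55
position: [0.5629, -0.0788, 0.0421]
ee_rot: [-0.0, -0.022, 1.0, -0.0]
wrist_force: [-7.7, -0.6, 11.0]
width: 0.029
```

Call:
send_rows(deltas=[[[0,0,-1,0],[0,0,-1.2,0],[-0.5,0,-1.2,0],[-1,0,-1.2,0],[-1,0,-1.2,0]]])

```text
clock: 25.05
position: [0.564, -0.0786, 0.0421]
ee_rot: [-0.0, -0.022, 1.0, -0.0]
wrist_force: [-2.4, -0.4, 3.7]
width: 0.0292
```

Call:
send_rows(deltas=[[[-0.5,0,0,0],[-1,0,0,0],[-1,0,0,0]]])

```text
clock: 25.35
position: [0.5645, -0.0786, 0.0421]
ee_rot: [-0.001, -0.022, 1.0, -0.0]
wrist_force: [-7.3, -0.8, 6.0]
width: 0.0297
```

Call:
send_rows(deltas=[[[-0.3,0,-0.4,0],[-0.6,0,-0.4,0],[-0.6,0,-0.4,0]]])

```text
clock: 25.65
position: [0.5646, -0.0785, 0.0421]
ee_rot: [-0.001, -0.022, 1.0, 0.0]
wrist_force: [-8.2, -0.4, 4.7]
width: 0.0295
```

Call:
send_rows(deltas=[[[0,0,0,0],[0,0,0,0],[0,0,0,0],[0,0,-15,0],[0,0,-50,0],[40,-20,-90,0],[75,-60,-130,0],[75,-60,-130,0],[75,-60,-130,0]]], jaw=145)

```text
clock: 26.55
position: [0.4934, -0.1436, 0.1768]
ee_rot: [0.003, -0.021, 1.0, -0.001]
wrist_force: [0.6, -0.4, -0.8]
width: 0.037
```

Run:
```python
from h import *
import pickle
st=bot.get_state();f=bot.grab_frame("wrist");pickle.dump((f,st),open("w5.pkl","wb"))
print(where(st),st["clock"],tray(st["position"]),st["wrist_force"])
pt=[(*(O+a*TX+b*TY),.046) for a,b in((.0327,.055),(.0327,.025),(.0067,.040))]
k=proj(f,pt,st);print(k.round(1))
c=k.mean(0).astype(int);x0=int(np.clip(c[0]-100,0,360));y0=int(np.clip(c[1]-75,0,270));print(x0,y0)
save("pics/w5.png",f,(x0,y0,x0+200,y0+150),4)
```

```text
(array([ 0.4934, -0.1436,  0.1768]), np.float64(-177.58)) 26.55 (np.float64(-0.0722), np.float64(-0.0221)) [ 0.5717488  -0.35280177 -0.77382913]
[[357.1 313.8]
 [325.1 313.9]
 [343.2 289.9]]
241 230
```

View pics/w5.png

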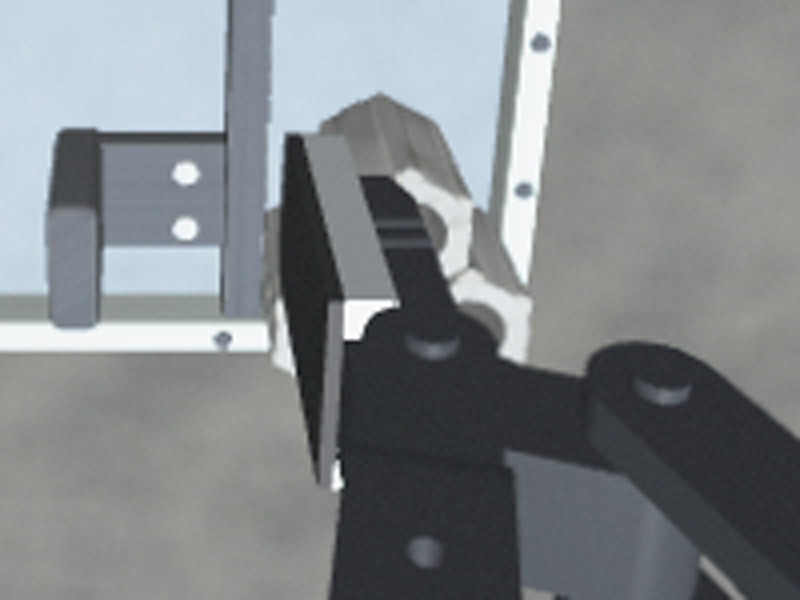

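The finger hides the joint, so I'll take a better viewpoint above the pack with the jaws wide open.

Call:
send_rows(deltas=[[[-40,25,-20,0],[-80,50,-35,0],[-112,62,-35,0],[-112,62,-35,0],[-112,62,-35,0],[-112,62,-35,0]]], jaw=0)

```text
clock: 27.2
position: [0.602, -0.0747, 0.2068]
ee_rot: [-0.001, -0.022, 1.0, 0.0]
wrist_force: [-0.6, -0.2, -0.6]
width: 0.0857
```

Run:
```python
from h import *
import pickle
st=bot.get_state();f=bot.grab_frame("wrist");pickle.dump((f,st),open("w6.pkl","wb"))
print(where(st),st["clock"],tray(st["position"]))
pt=[(*(O+a*TX+b*TY),.046) for a,b in((.0327,.055),(.0327,.025),(.0067,.040))]
k=proj(f,pt,st);print(k.round(1))
c=k.mean(0).astype(int);x0=int(np.clip(c[0]-80,0,400));y0=int(np.clip(c[1]-60,0,300));print(x0,y0)
save("pics/w6.png",f,(x0,y0,x0+160,y0+120),5)
```

```text
(array([ 0.602 , -0.0747,  0.2068]), np.float64(-177.43)) 27.2 (np.float64(0.0392), np.float64(0.0422))
[[288.5 191.3]
 [255.5 191.2]
 [272.  162.7]]
192 121
```

View pics/w6.png

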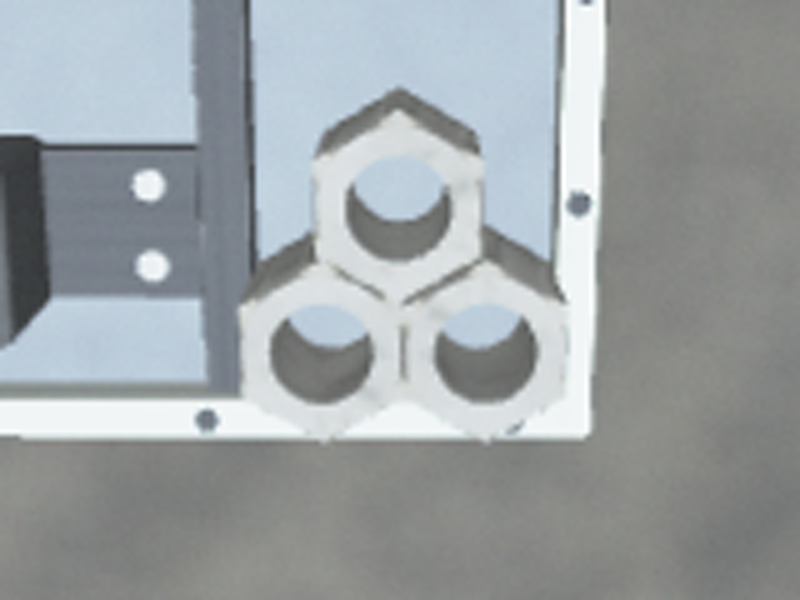

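The honeycomb is closed, with thin, even seams at (355,285), (450,285) and (402,350). I'll measure the spacing from the bores.

Run:
```python
from h import *
import pickle
f,st=pickle.load(open("w6.pkl","rb"))
hsv=cv2.cvtColor(f["img"],cv2.COLOR_RGB2HSV)
for t in (205,215,222):
    m=((hsv[...,2]>t)&(hsv[...,1]<16)).astype(np.uint8)
    cs=cv2.findContours(m,cv2.RETR_CCOMP,cv2.CHAIN_APPROX_NONE)[0]
    P=[]
    for k in((271,162),(256,191),(289,191)):
        c=[c for c in cs if len(c)>25 and cv2.pointPolygonTest(c,k,False)>0 and 150<cv2.contourArea(c)<700]
        if c:
            w=plane(f,min(c,key=cv2.contourArea)[:,0],.046,st)[:,:2]
            (cx,cy),(a,b),_=cv2.fitEllipse((w*1e3).astype(np.float32)); P.append((cx,cy)); print(t,tray((cx/1e3,cy/1e3)),round(a,1),round(b,1))
    if len(P)==3: P=np.array(P); print("dist",[np.linalg.norm(P[i]-P[j]).round(2) for i,j in((0,1),(0,2),(1,2))])
```

```text
205 (np.float64(0.0064), np.float64(0.0397)) 19.8 21.7
205 (np.float64(0.0332), np.float64(0.0256)) 19.9 21.5
205 (np.float64(0.0326), np.float64(0.0549)) 19.8 21.8
dist [np.float64(30.27), np.float64(30.29), np.float64(29.22)]
215 (np.float64(0.0336), np.float64(0.0263)) 19.8 23.9
```

```bash
python3 -c "
from bench import bot
print(bot.close_job(), bot.get_state()['clock'])"
```

```text
the job is handed in; nothing more can be done
the job is handed in; nothing more can be done
```

I packed the three grey sleeves as a tight honeycomb and handed the job in after about 27 s of the 69 s; no verdict came back.

- **Back row:** I stood two sleeves at the back wall, pressing each corner against it with about 6 N. I then pushed the gate with shut fingers until the row jammed against the left wall. The push peaked at 23 N at the finger, more than the 10 N asked for. Allowing for gate friction, that is about 17 N on the row, well under the 40 N limit.
- **Third sleeve:** I slid it, held in the gripper, into the valley with about 8 N at the wrist, part of it floor friction, and released it there.

**Last checks, from the wrist picture:**
- **Centres:** the sleeve centres are at tray (32.6, 54.9), (33.2, 25.6) and (6.4, 39.7) mm. They are 29.2, 30.3 and 30.3 mm apart, against a 31.5 mm limit. The 29.2 mm reading is below the 30 mm the sleeves allow, so the measurement is good to about 1 mm.
- **Seams and uprightness:** the seams look even and all three sleeves look upright; I did not measure tilt.
- **Gate:** it read about 65 mm after the push, before the third sleeve went in. I did not re-measure it, but it still bears on the row in the last picture.
- **Measurement disagreements:** the start view put the gate 2–4 mm further in than fully open. An early outline measurement of the row sleeves was spoiled by the bright wall, so I used the bores instead.
- **Bystanders:** I touched no bystander or look-alike, but took no final picture of them.

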